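Snap a sample vial into the latching dock

ROBOT

A 7-joint arm with a two-finger parallel gripper is mounted at the origin on a cart in front of the work surface, level with it; the furniture and walls round the work are solid. World frame = base frame: x ahead of the robot, y to its left, z up, the work surface at z = 0. Lengths are in m, angles in rad, forces in N, time in s.
With the tool pointing down it reaches from about 0.375 to 0.925 m from the base axis. Payload 3.1 kg.
Tool frame: the origin (TCP) lies midway between the tips of the shut fingers; the grasp point (between the pads) lies 19 mm behind it; z points along the fingers, y is the line along which they close (so a half turn about z gives the same grasp; the last joint's range is limited). The gripper opens to 85 mm and grips with 20 to 120 N. Pads are 22 mm wide; open, the fingers measure 114 mm over their backs; the gripper's body (76 mm by 85 mm) begins 54 mm behind the grasp point. The pads swing forward as they close: fully open they stand 13 mm farther back than shut.
Start: joints at [-1.42, 0.383, 0.044, 1.598, -0.018, 1.161, -0.05], TCP at [0.16, 0.63, 0.231] pointing down, gripper open.
Joint ranges: [-2.61, 2.61], [-0.41, 2.15], [-1.48, 1.57], [0, 2.5], [-1.57, 4.71], [0.05, 1.97], [-2.85, 2.85]. Speed limits (rad/s): [2.79, 2.79, 3.14, 3.14, 3.14, 3.14, 3.14].

INTERFACE

Orientations are given as a rotation vector (axis times angle).
In Python, from cell import sensors, read_camera, hand_in, finder gives the robot as it stands. The module is installed in compiled form; this text tells all that it offers.
- The arm moves only by the shell command python3 -m pendant 'ROWS' [OPENING] [FORCE]. ROWS is a JSON object of lists of equal length, an entry for each row: "travel": the shift along the world's x, y, z in cm, a list of three; "angular": the turn, a rotation vector about the world's x, y, z in degrees, a list of three. In form: {"travel": [[x, y, z], ...], "angular": [[rx, ry, rz], ...]}. A call has 1 to 20 rows; each row shifts and turns the commanded pose from where the row before left it; what a row does not reach is not made up. A row lasts 1/10 s, in which the tool goes at most 50 mm and 8.59 degrees, less where a joint would pass 70% of its speed; a pose out of reach is approached as far as the arm can. A call is refused whole if a number of a shift passes 5 or a number of a turn 8.59, either way. A call with a gripper value outside its range is refused whole. OPENING is the opening in per cent of the stroke, from 0 (shut) to 100 (fully open), set as the call begins (- or left out, the last holds). The fingers move at their own pace and stop on an object; FORCE is the grip in N (left out, the last holds). Time passes only in rows, so rows that do not move let the fingers close. It gives the time, the measured TCP pose, the force and the opening at its end, in the units of the state.
- sensors.get_state(): the state, without advancing time (a new reading comes with each control period).
- read_camera(name): name is "scene" or "top" or "wrist"; returns a dict with "frame" (420x560x3 uint8, red, green, blue), "depth" (420x560 float32, m along the optical axis (not along the pixel's ray), 0 where there is no reading), "mtx" (3x3 intrinsics, pixels), "rvec" (rotation vector, rad) and "tvec" (3), from world to camera coordinates, as OpenCV has them; the wrist camera has in their place "tool_from_camera" (4x4, takes a point from camera to tool coordinates, whose origin is the TCP and whose axes are the flange's). Camera axes: x right, y down, z forward; pixel columns grow to the right and rows downward; lengths in m; the calibration is good to about 2 mm. A picture is of the moment at which its call begins: read the wrist's pose just before it.
- hand_in(): hands the job in, once; it reports no verdict.
Trained networks look in a picture, given as the dict that the camera call returned (one of the last four; its "shot" number tells which), for a name from the list of things; names that differ only in an ending like _2 or _b are one class to them, and where a whole thing is asked for, a point or a joint stands for the part that bears it (a point fixed in the world has none). Each returns a list of dicts, best first, with "score" (0 to 1); they miss things now and then, are a little off and sometimes report something else, mostly with a low value. They report only what shows in the picture. A call takes as long as a camera call. They do not tell look-alikes from the thing itself.
- finder.silhouettes(query, picture): "pixels" (420x560 bool, what is visible of it) and "bbox" ([centre column, centre row, width, height] in pixels, round what is visible of it).
- finder.mark_of(query, picture): "xy" ([column, row] in pixels: a listed point, or the origin of a listed thing).
The state is a dict: "t": time; "joints": joint angles; "qvel": joint speeds; "tau": joint torques, N m; "tcp_pos": TCP position; "tool_rot": TCP orientation; "force": force on the tool from outside, world axes, zero at the start; "moment": the same for the moment, N m; "width": finger opening in m.
Only numpy, scipy, OpenCV 4.12 (cv2) and the standard library are available. Lean on these libraries where they do the work, as an engineer would, in place of code of your own. Each camera call takes 0.05 s, during which the arm holds its last target. There are 200 camera calls.

TASK

Of the three small vials standing near the front edge of the desk, put the one with the green contents, foot first, into the round well of the grey vial dock and press it straight down against the sprung seat until the seat snaps through and latches down; then let go and leave the vial standing in the well. The snap gives way at about 8 N; never push the vial against the dock with more than 15 N. Leave the other two vials standing where they are.

Things in the scene. Friction and masses are not known exactly. Their poses are not given: they have to be found in the camera images.
- green_vial_centre (a point): glass vial with a screw cap, 22 mm diameter (cap 20.4 mm), 53 mm tall, about 24 g, standing upright on the desk; blue cap, green contents: the one to load. The point is the vial's centre, 26.5 mm above its foot; its z axis points up through the cap
- amber_vial_centre (a point): glass vial with a screw cap, 22 mm diameter (cap 20.4 mm), 53 mm tall, about 24 g, standing upright on the desk; blue cap, amber contents: leave alone. The point is the vial's centre, 26.5 mm above its foot; its z axis points up through the cap
- clear_vial_centre (a point): glass vial with a screw cap, 22 mm diameter (cap 20.4 mm), 53 mm tall, about 24 g, standing upright on the desk; black cap, clear contents: leave alone. The point is the vial's centre, 26.5 mm above its foot; its z axis points up through the cap
- dock: the vial dock: grey box 100 x 70 x 42 mm on a 5 mm base plate 108 x 78 mm, fixed on the desk, turned about the vertical by up to 0.6 rad. Origin: middle of its underside; x along the long side, away from its black panel, z up. A green pin in its top, 47 mm from the well towards the panel, is flush while the seat is up and rises with it to 6 mm as it latches
- well_mouth (a point): centre of the well's mouth, level with the flat top of the dock, 42 mm above the desk. The well is vertical, 24 mm across, with a 3 mm chamfer and a bright ring round it. In it an orange sprung seat takes the vial's foot; while up, it lies 8 to 19 mm below the mouth: an adjusting screw sets this depth, which differs each time and is not measured, so feel for it
- seat (a joint): travel of the sprung seat, m: 0 when up. Pressed down, it resists with up to about 8 N (peak at 2.3 mm); the force falls to nothing at 4 mm, and from there the seat snaps on by itself to 6 mm, where it stays latched. There it meets a firm stop
Mind the look-alikes: they are no part of the job. What is shaped like the part that bears green_vial_centre but turquoise is not meant.

How it is judged:
By the outcome, as a careful person would: the job done as asked, in the order asked, and still so for the second after the job is handed in, with the robot touching nothing.
It also fails if it takes over 58 s, if anything falls off the work surface, if the arm or the gripper's body presses on something with over 40 N, if the wrist force passes 120 N, or if a joint passes its speed limit or range.

## Working session

There is one attempt and no reset: what is moved stays moved. The work goes in short steps, Python scripts to look and compute and a shell command to move; the robot and the scene stay as the last step left them, time stands still between calls to the robot, and variables do not carry over. Pictures are saved under pics/ and viewed, on a budget of 10 in all, crops included, one or two more only if the job needs it, and the job is handed in when it is done.

```bash
mkdir -p pics
cat > h.py <<'E'
import numpy as np, cv2
from cell import sensors, read_camera, hand_in, finder
def world(p,uv,z):
    """ray of pixel uv cut with plane z (fixed cameras)"""
    R=cv2.Rodrigues(np.array(p["rvec"],float))[0]; t=np.array(p["tvec"],float).ravel()
    return cut(np.linalg.inv(p["mtx"])@[uv[0],uv[1],1],R.T,-R.T@t,z)
def cut(d,R,o,z):
    d=R@d; return o+d*(z-o[2])/d[2]
def wworld(p,s,uv,z):
    T=np.eye(4);T[:3,:3]=cv2.Rodrigues(np.array(s["tool_rot"],float))[0];T[:3,3]=s["tcp_pos"]
    T=T@np.array(p["tool_from_camera"])
    return cut(np.linalg.inv(p["mtx"])@[uv[0],uv[1],1],T[:3,:3],T[:3,3],z)
def save(n,im): cv2.imwrite(f"pics/{n}.png",cv2.cvtColor(im,cv2.COLOR_RGB2BGR))
E
cat > a.py <<'E'
from h import *
s=sensors.get_state(); print({k:np.round(v,3) for k,v in s.items()})
for c in ("top","scene"):
    p=read_camera(c); save(c,p["frame"])
    for q,z in (("green_vial_centre",.0265),("amber_vial_centre",.0265),("clear_vial_centre",.0265),("well_mouth",.042),("dock",0)):
        for r in finder.mark_of(q,p)[:4]: print(c,q,round(r["score"],2),np.round(r["xy"]),np.round(world(p,r["xy"],z),3))
E
python3 a.py
```

```text
{'t': np.float64(0.0), 'joints': array([-1.42 ,  0.384,  0.044,  1.6  , -0.018,  1.161, -0.05 ]), 'qvel': array([-0.002, -0.001,  0.001,  0.002, -0.001,  0.001,  0.   ]), 'tau': array([-0.0000e+00, -4.3347e+01,  1.0240e+00, -2.4951e+01,  1.1000e-02,
        1.1000e-02,  0.0000e+00]), 'tcp_pos': array([0.16 , 0.629, 0.23 ]), 'tool_rot': array([-0.39 , -3.117,  0.004]), 'force': array([0.229, 0.448, 0.045]), 'moment': array([-0.01 ,  0.021, -0.01 ]), 'width': np.float64(0.085)}
top green_vial_centre 0.66 [273. 205.] [ 0.486 -0.02   0.026]
top green_vial_centre 0.64 [297. 178.] [ 0.536 -0.067  0.026]
top green_vial_centre 0.41 [244. 216.] [0.466 0.038 0.026]
top amber_vial_centre 0.64 [334. 213.] [ 0.467 -0.136  0.026]
top clear_vial_centre 0.49 [390. 228.] [ 0.435 -0.243  0.026]
top well_mouth 0.92 [174. 151.] [0.594 0.17  0.042]
top dock 0.86 [178. 164.] [0.575 0.171 0.   ]
scene green_vial_centre 0.75 [248. 229.] [0.464 0.037 0.027]
scene green_vial_centre 0.7 [277. 232.] [ 0.494 -0.018  0.027]
scene green_vial_centre 0.55 [305. 233.] [ 0.531 -0.066  0.027]
scene amber_vial_centre 0.85 [313. 252.] [ 0.48  -0.126  0.027]
scene clear_vial_centre 0.59 [356. 281.] [ 0.451 -0.238  0.027]
scene well_mouth 0.86 [247. 186.] [0.613 0.187 0.042]
scene dock 0.61 [356. 283.] [ 0.48  -0.223  0.   ]
scene dock 0.59 [241. 202.] [0.594 0.193 0.   ]
```

Run:
```python
import cv2
a=cv2.imread('pics/top.png')[120:250,130:420]; b=cv2.imread('pics/scene.png')[150:310,190:400]
a=cv2.resize(a,(669,300),interpolation=cv2.INTER_CUBIC); b=cv2.resize(b,(394,300),interpolation=cv2.INTER_CUBIC)
import numpy as np
c=np.zeros((600,700,3),np.uint8); c[:300,:669]=a; c[300:,:394]=b
cv2.imwrite('pics/both.png',c)
```

```text
(no output)
```

View pics/both.png

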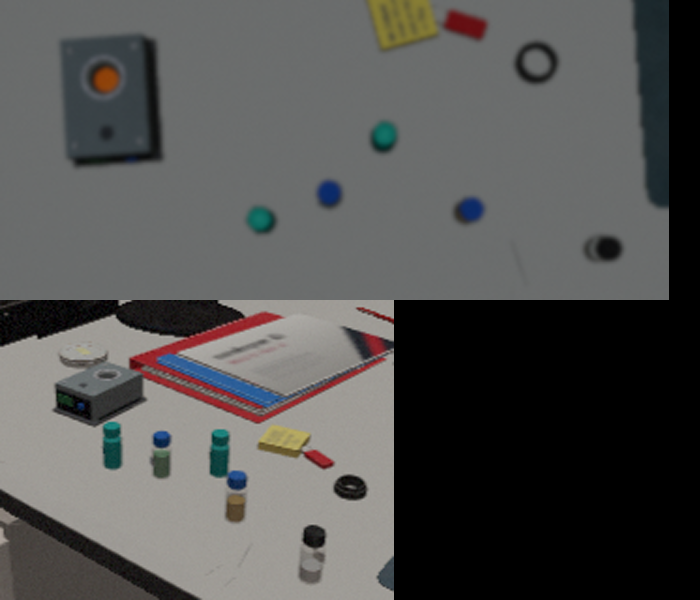

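View pics/top.png

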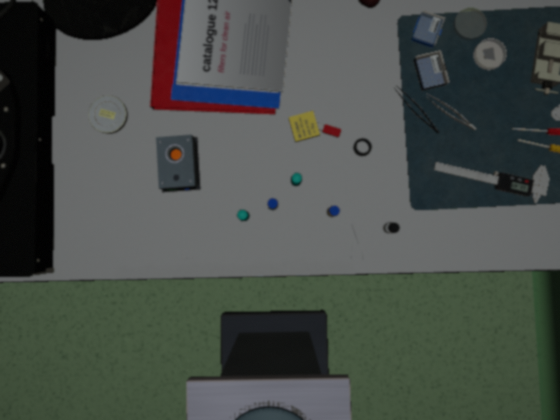

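Green-vial candidates in the top picture: the blue-cap vial with pale green contents at (273,204), turquoise look-alikes at (243,215) and (297,178), blue/amber at (334,211), and black/clear at (391,228). I choose (273,204). The dock is at (176,160), with the well at (175,154) and the pin on the robot's side.

```bash
python3 -m pendant '{"travel":[[2,-4,0],[2,-4,0],[2,-4,0],[2,-4,0],[2,-4,0],[2,-4,0],[2,-4,0],[2,-4,0],[2,-4,0],[2,-4,0],[2,-4,0],[2,-4,0],[2,-4,0],[2,-4,0],[2,-4,0],[2,-4,0],[0,0,0],[0,0,0]],"angular":[[0,0,-2.6],[0,0,-2.6],[0,0,-2.6],[0,0,-2.6],[0,0,-2.6],[0,0,-2.6],[0,0,-2.6],[0,0,-2.6],[0,0,-2.6],[0,0,-2.6],[0,0,-2.6],[0,0,-2.6],[0,0,-2.6],[0,0,-2.6],[0,0,-2.6],[0,0,-2.6],[0,0,0],[0,0,0]]}' 55
cat > w.py <<'E'
from h import *
import sys
s=sensors.get_state(); p=read_camera("wrist"); save(sys.argv[1],p["frame"])
print(np.round(s["tcp_pos"],4),np.round(s["tool_rot"],3),s["joints"].round(2) if hasattr(s["joints"],'round') else s["joints"],np.round(s["force"],2),s["width"]); print(np.round(p["tool_from_camera"],3))
for q,z in (("green_vial_centre",.0265),("well_mouth",.042),("dock",0)):
    for r in finder.mark_of(q,p)[:4]: print(q,round(r["score"],2),np.round(r["xy"]),np.round(wworld(p,s,r["xy"],z),4))
E
python3 w.py w1
```

```text
t: 2.4
tcp_pos: [0.4803, -0.0111, 0.2315]
tool_rot: [1.476, 2.773, 0.0]
force: [-0.2, 0.4, -0.4]
width: 0.0468
[ 0.4803 -0.0111  0.2315] [1.476 2.773 0.   ] [-0.74  0.05  0.7   2.02 -0.04  1.08  0.57] [-0.17  0.43 -0.41] 0.04684781160255468
[[ 0.    -0.953 -0.303  0.077]
 [ 1.     0.    -0.     0.001]
 [ 0.    -0.303  0.953 -0.142]
 [ 0.     0.     0.     1.   ]]
green_vial_centre 0.72 [296. 241.] [ 0.5399 -0.0645  0.0265]
green_vial_centre 0.63 [299. 143.] [0.4722 0.0379 0.0265]
green_vial_centre 0.62 [282. 190.] [ 0.4875 -0.0184  0.0265]
well_mouth 0.67 [460. 104.] [0.5885 0.1675 0.042 ]
dock 0.86 [435. 102.] [0.5814 0.1674 0.    ]
```

View pics/w1.png

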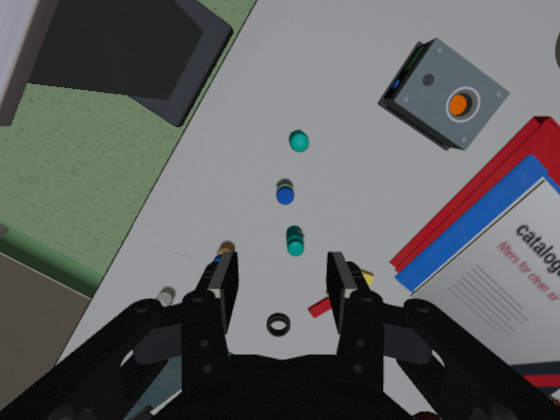

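The blue-capped green vial is at (285,192), between the turquoise ones at (300,140) and (295,240), which lie across the finger line. The well is at (462,104). I'll go lower and refine.

```bash
python3 -m pendant '{"travel":[[0.35,-0.35,-3],[0.35,-0.4,-3],[0,0,-3],[0,0,-2],[0,0,0],[0,0,0]],"angular":[[0,0,0],[0,0,0],[0,0,0],[0,0,0],[0,0,0],[0,0,0]]}' 55
python3 w.py w2
python3 - <<'E'
from h import *
s=sensors.get_state(); p=read_camera("wrist")
hsv=cv2.cvtColor(p["frame"],cv2.COLOR_RGB2HSV); m=cv2.inRange(hsv,(105,120,50),(130,255,255))
n,l,st,c=cv2.connectedComponentsWithStats(m)
for i in range(1,n):
    if st[i][4]>80: print(st[i],c[i].round(1),wworld(p,s,c[i],.053).round(4))
E
```

```text
t: 3.2
tcp_pos: [0.4869, -0.0165, 0.1214]
tool_rot: [-1.468, -2.777, 0.0]
force: [-0.4, -0.5, 1.1]
width: 0.0472
[ 0.4869 -0.0165  0.1214] [-1.468 -2.777  0.   ] [-0.66  0.26  0.69  2.1  -0.21  0.85  0.75] [-0.41 -0.47  1.09] 0.04721478575376624
[[ 0.    -0.953 -0.303  0.077]
 [ 1.     0.    -0.     0.001]
 [ 0.    -0.303  0.953 -0.142]
 [ 0.     0.     0.     1.   ]]
green_vial_centre 0.86 [296. 279.] [ 0.536  -0.0632  0.0265]
green_vial_centre 0.81 [304. 145.] [0.472  0.0391 0.0265]
green_vial_centre 0.67 [283. 214.] [ 0.4904 -0.0181  0.0265]
green_vial_centre 0.37 [116. 359.] [ 0.4391 -0.2395  0.0265]
well_mouth 0.83 [553.  89.] [0.591  0.1682 0.042 ]
dock 0.85 [495.  84.] [0.5763 0.1669 0.    ]
[269 207  25  27 536] [281.2 220.2] [ 0.4892 -0.0164  0.053 ]
[ 447  222  113  113 4192] [509.3 282. ] [0.6742 0.044  0.053 ]
```

View pics/w2.png

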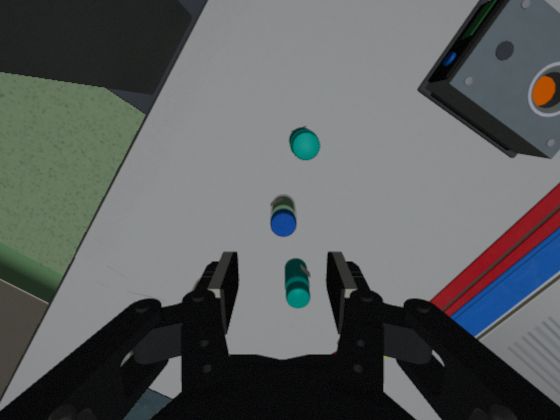

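```bash
python3 -m pendant '{"travel":[[0.2,0,-3],[0,0,-3],[0,0,-2],[0,0,-1.2],[0,0,0],[0,0,0]],"angular":[[0,0,0],[0,0,0],[0,0,0],[0,0,0],[0,0,0],[0,0,0]]}' 55 40
python3 -m pendant '{"travel":[[0,0,0],[0,0,0],[0,0,0],[0,0,0],[0,0,0],[0,0,0],[0,0,0],[0,0,0]],"angular":[[0,0,0],[0,0,0],[0,0,0],[0,0,0],[0,0,0],[0,0,0],[0,0,0],[0,0,0]]}' 10 40
```

```text
t: 4.05
tcp_pos: [0.4899, -0.0176, 0.03]
tool_rot: [1.471, 2.775, 0.001]
force: [0.1, -0.0, -0.4]
width: 0.0473
t: 4.85
tcp_pos: [0.4902, -0.0175, 0.0304]
tool_rot: [1.471, 2.774, 0.002]
force: [-1.4, -0.7, 6.4]
width: 0.0201
```

```bash
python3 -m pendant '{"travel":[[0,0,1],[0,0,3],[0,0,3],[0,0,2],[1.6,3.0,0],[1.7,3.1,0],[1.7,3.1,0],[1.7,3.1,0],[1.7,3.1,0],[1.7,3.1,0],[0,0,0],[0,0,0],[0,0,0]],"angular":[[0,0,0],[0,0,0],[0,0,0],[0,0,0],[0,0,0],[0,0,0],[0,0,0],[0,0,0],[0,0,0],[0,0,0],[0,0,0],[0,0,0],[0,0,0]]}'
python3 w.py w3
```

```text
t: 6.15
tcp_pos: [0.5894, 0.1658, 0.1192]
tool_rot: [-1.473, -2.774, 0.002]
force: [-0.0, -1.6, -0.7]
width: 0.0199
[0.5894 0.1658 0.1192] [-1.473e+00 -2.774e+00  2.000e-03] [-0.81  0.49  0.59  1.81 -0.33  0.95  0.52] [-0.02 -1.62 -0.66] 0.019876181325650076
[[ 0.    -0.953 -0.303  0.077]
 [ 1.     0.    -0.     0.001]
 [ 0.    -0.303  0.953 -0.142]
 [ 0.     0.     0.     1.   ]]
green_vial_centre 0.8 [282. 261.] [0.6168 0.1276 0.0265]
green_vial_centre 0.72 [ 88. 252.] [0.4706 0.0391 0.0265]
dock 0.67 [274. 194.] [0.5797 0.1687 0.    ]
```

View pics/w3.png

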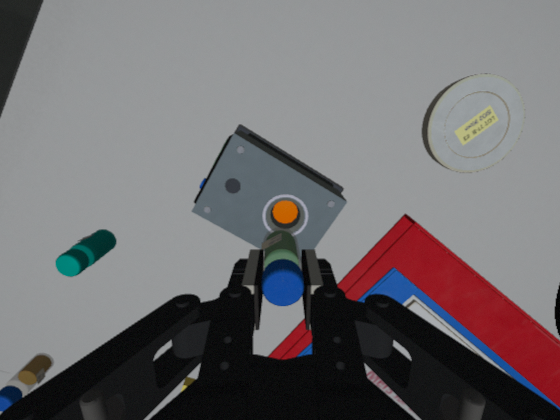

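The vial is held upright (cap at (283,283), foot near (281,240)), and the ring is centred near (286,215), just ahead. I'll measure the ring, and the vial's tilt from the scene and wrist views.

```bash
cat > r.py <<'E'
from h import *
s=sensors.get_state(); p=read_camera("wrist"); f=p["frame"].astype(int)
x0,y0=255,185; c=f[y0:245,x0:320]
m=((c.min(2)>135)&(c.max(2)-c.min(2)<30)).astype(np.uint8)
# ransac-ish: points from ring, exclude outside dock by radius
ys,xs=np.nonzero(m); P=np.c_[xs+x0,ys+y0].astype(float)
print(len(P))
ctr=np.array([286,215.])
for _ in range(6):
    r=np.hypot(*(P-ctr).T); Q=P[(r>15)&(r<27)]
    A=np.c_[2*Q,np.ones(len(Q))]; sol=np.linalg.lstsq(A,(Q**2).sum(1),rcond=None)[0]; ctr=sol[:2]
print("ring",ctr,len(Q),wworld(p,s,ctr,.042).round(4))
hsv=cv2.cvtColor(p["frame"],cv2.COLOR_RGB2HSV)
n,l,st,ce=cv2.connectedComponentsWithStats(cv2.inRange(hsv,(5,150,100),(20,255,255)))
i=1+np.argmax(st[1:,4]); print("seat",ce[i],st[i],wworld(p,s,ce[i],.042-.013).round(4))
R=cv2.Rodrigues(np.array(s["tool_rot"],float))[0]; T=np.eye(4);T[:3,:3]=R;T[:3,3]=s["tcp_pos"]
Ti=np.linalg.inv(T@p["tool_from_camera"])
for dz in (-.030,.0,.023):
    q=Ti@[*(np.array(s["tcp_pos"])+[0,0,dz]),1]; u=p["mtx"]@q[:3]; print(dz,(u/u[2])[:2].round(1))
print(np.array(s["tcp_pos"]).round(4))
b=p["frame"][180:310,220:345]; b=cv2.resize(b,None,fx=4,fy=4,interpolation=cv2.INTER_CUBIC); save("w4",b)
E
python3 r.py
```

```text
271
ring [284.3880129  215.71697541] 264 [0.5918 0.1686 0.042 ]
seat [284.1970339  211.44279661] [272 200  26  24 472] [0.5922 0.1679 0.029 ]
-0.03 [279.8 241.9]
0.0 [279.3 264.9]
0.023 [278.9 289.1]
[0.5897 0.1659 0.1194]
```

View pics/w4.png

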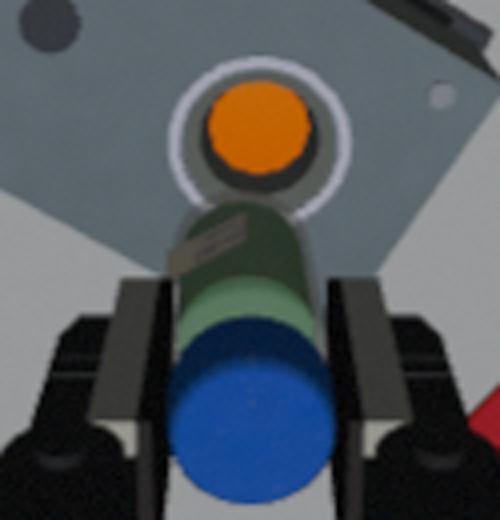

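```bash
python3 -m pendant '{"travel":[[0.15,0.2,-2],[0,0,-1.5],[0,0,-0.6],[0,0,0],[0,0,0]],"angular":[[0,0,0],[0,0,0],[0,0,0],[0,0,0],[0,0,0]]}'
python3 r.py
python3 - <<'E'
from h import *
w=cv2.imread("pics/w4.png"); p=read_camera("scene"); q=read_camera("top")
a=cv2.cvtColor(p["frame"][140:220,200:290],cv2.COLOR_RGB2BGR); b=cv2.cvtColor(q["frame"][115:205,140:215],cv2.COLOR_RGB2BGR)
c=np.zeros((600,800,3),np.uint8); c[:480,:460]=w[40:520,20:480]
c[:302,460:800]=cv2.resize(a,(340,302),interpolation=cv2.INTER_CUBIC); c[302:590,460:700]=cv2.resize(b,(240,288),interpolation=cv2.INTER_CUBIC)
cv2.imwrite("pics/c5.png",c)
E
```

```text
t: 6.9
tcp_pos: [0.5916, 0.1692, 0.0783]
tool_rot: [1.472, 2.775, -0.0]
force: [-0.0, -0.4, 1.2]
width: 0.0205
254
ring [279.7741669  239.48395367] 245 [0.5922 0.1682 0.042 ]
seat [279.2987013  227.10064935] [265 220  30  17 308] [0.5899 0.171  0.029 ]
-0.03 [279.8 241.9]
0.0 [279.3 264.9]
0.023 [278.9 289.1]
[0.5916 0.1692 0.0783]
```

View pics/c5.png

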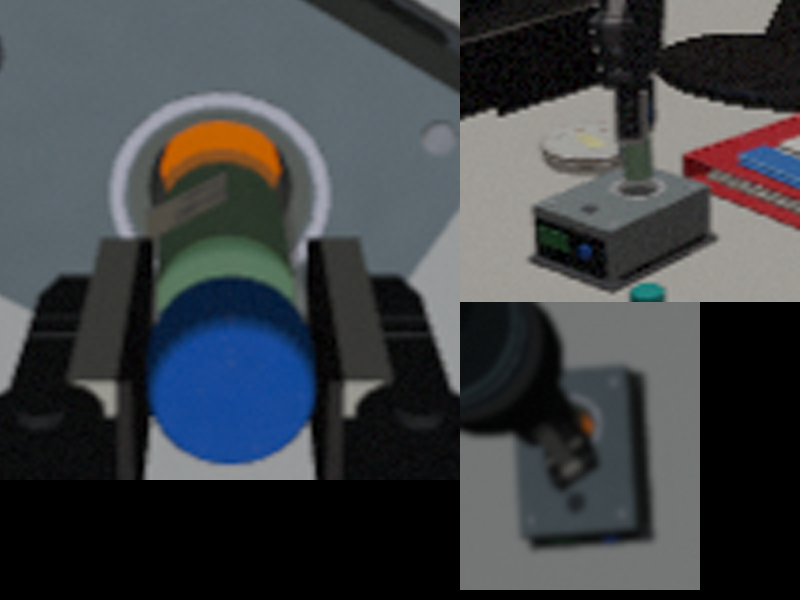

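The foot is centred over the ring in both the wrist crop and the scene view (ring at about (280,239.5) px, foot in line with it). Going down and feeling for the seat.

```bash
python3 -m pendant '{"travel":[[0,0,-0.3],[0,0,-0.3],[0,0,-0.3],[0,0,-0.3],[0,0,0],[0,0,0]],"angular":[[0,0,0],[0,0,0],[0,0,0],[0,0,0],[0,0,0],[0,0,0]]}'
```

```text
t: 7.65
tcp_pos: [0.5914, 0.1694, 0.0661]
tool_rot: [-1.471, -2.776, 0.001]
force: [-0.2, 0.8, -0.9]
width: 0.0204
```

```bash
Z='"angular":[[0,0,0],[0,0,0],[0,0,0]]'
python3 -m pendant '{"travel":[[0,0,-0.15],[0,0,0],[0,0,0]],"angular":[[0,0,0],[0,0,0],[0,0,0]]}'
python3 -m pendant '{"travel":[[0,0,-0.15],[0,0,0],[0,0,0]],"angular":[[0,0,0],[0,0,0],[0,0,0]]}'
```

```text
t: 7.95
tcp_pos: [0.5915, 0.1695, 0.0648]
tool_rot: [-1.471, -2.776, -0.0]
force: [0.6, 0.5, -1.1]
width: 0.02
t: 8.25
tcp_pos: [0.5915, 0.1695, 0.0632]
tool_rot: [-1.471, -2.776, 0.0]
force: [0.3, 0.3, 0.4]
width: 0.0201
```

```bash
python3 -m pendant '{"travel":[[0,0,-0.15],[0,0,0],[0,0,0]],"angular":[[0,0,0],[0,0,0],[0,0,0]]}' | grep -E "pos|force"
python3 -m pendant '{"travel":[[0,0,-0.1],[0,0,0],[0,0,0]],"angular":[[0,0,0],[0,0,0],[0,0,0]]}' | grep -E "pos|force"
```

```text
tcp_pos: [0.5917, 0.1695, 0.0619]
force: [0.4, -0.2, 0.1]
tcp_pos: [0.5918, 0.1695, 0.0612]
force: [-1.2, 0.0, 3.0]
```

```bash
python3 -m pendant '{"travel":[[0,0,-0.1],[0,0,0],[0,0,0]],"angular":[[0,0,0],[0,0,0],[0,0,0]]}' | grep -E "pos|force"
python3 -m pendant '{"travel":[[0,0,-0.1],[0,0,0],[0,0,0]],"angular":[[0,0,0],[0,0,0],[0,0,0]]}' | grep -E "pos|force"
```

```text
tcp_pos: [0.5918, 0.1694, 0.0604]
force: [-1.2, -0.9, 6.2]
tcp_pos: [0.5918, 0.1695, 0.0596]
force: [-1.9, -1.0, 7.2]
```

```bash
python3 -m pendant '{"travel":[[0,0,-0.1],[0,0,0],[0,0,0]],"angular":[[0,0,0],[0,0,0],[0,0,0]]}' | grep -E "pos|force"
```

```text
tcp_pos: [0.5918, 0.1695, 0.0578]
force: [0.8, -0.4, 1.8]
```

```bash
python3 -m pendant '{"travel":[[0,0,-0.08],[0,0,0],[0,0,0]],"angular":[[0,0,0],[0,0,0],[0,0,0]]}' | grep -E "pos|force|width"
```

```text
tcp_pos: [0.5921, 0.1693, 0.0575]
force: [-1.5, -0.9, 5.4]
width: 0.0204
```

Force dropped (snap) and then rose again. I'll check the pin before pressing further.

Run:
```python
from h import *
s=sensors.get_state(); p=read_camera("wrist"); q=read_camera("scene")
a=p["frame"][130:310,180:360]; b=q["frame"][155:215,205:285]
c=np.zeros((600,800,3),np.uint8); c[:440,:440]=cv2.resize(a,(440,440),interpolation=cv2.INTER_CUBIC); c[:270,440:800]=cv2.resize(b,(360,270),interpolation=cv2.INTER_CUBIC)
save("c6",c); print(s["force"],s["tcp_pos"])
```

```text
[-1.50274452 -0.86917682  5.41071111] [0.59213901 0.1693223  0.05746387]
```

View pics/c6.png

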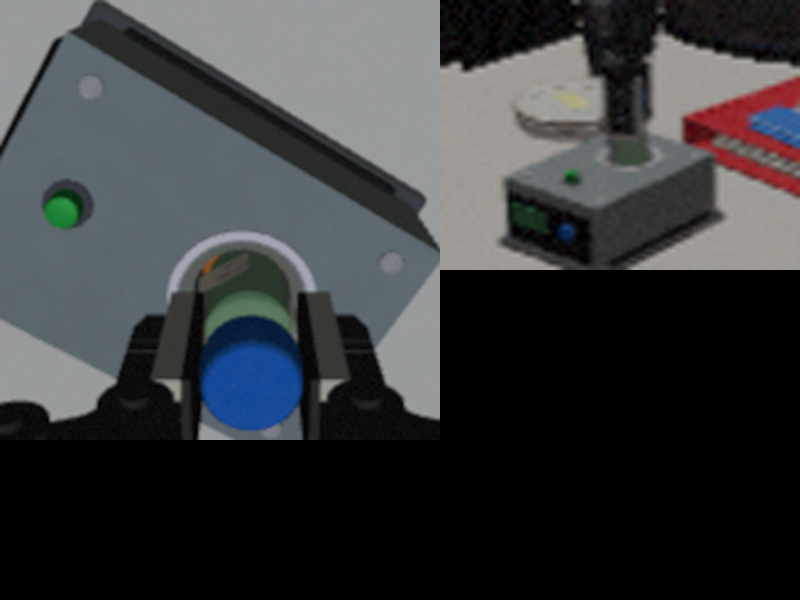

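The green pin stands proud in both views (wrist crop (65,210), scene crop (572,176)), so the seat has snapped. Releasing and rising straight up.

```bash
python3 -m pendant '{"travel":[[0,0,0],[0,0,0],[0,0,0],[0,0,0],[0,0,0]],"angular":[[0,0,0],[0,0,0],[0,0,0],[0,0,0],[0,0,0]]}' 45
python3 -m pendant '{"travel":[[0,0,0.5],[0,0,1],[0,0,2],[0,0,3],[0,0,4],[0,0,3],[0,0,0],[0,0,0],[0,0,0]],"angular":[[0,0,0],[0,0,0],[0,0,0],[0,0,0],[0,0,0],[0,0,0],[0,0,0],[0,0,0],[0,0,0]]}'
python3 - <<'E'
from h import *
s=sensors.get_state(); p=read_camera("wrist"); q=read_camera("scene"); t=read_camera("top")
a=p["frame"][100:310,170:380]; b=q["frame"][150:310,190:400]; d=t["frame"][120:250,140:420]
c=np.zeros((600,800,3),np.uint8); c[:420,:420]=cv2.resize(a,(420,420),interpolation=cv2.INTER_CUBIC); c[:290,420:800]=cv2.resize(b,(380,290),interpolation=cv2.INTER_CUBIC); c[420:600,:388]=cv2.resize(d,(388,180))
e=q["frame"][155:215,205:285]; c[300:570,430:790]=cv2.resize(e,(360,270),interpolation=cv2.INTER_CUBIC)
save("c7",c)
E
```

```text
t: 10.65
tcp_pos: [0.5913, 0.1695, 0.0567]
tool_rot: [-1.471, -2.776, 0.001]
force: [0.3, 0.2, 0.4]
width: 0.0385
t: 11.55
tcp_pos: [0.5905, 0.1694, 0.1911]
tool_rot: [-1.47, -2.774, 0.002]
force: [0.4, -0.2, 0.2]
width: 0.0382
```

View pics/c7.png

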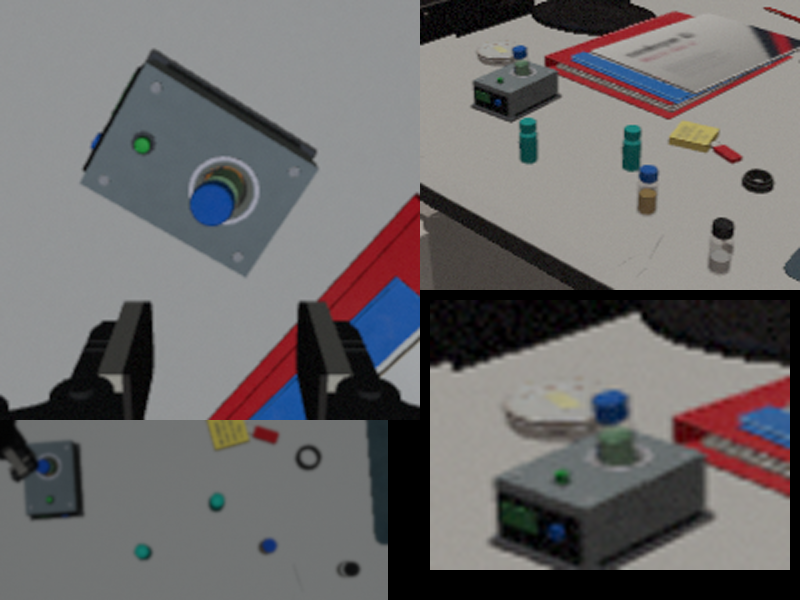

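The pin is up and the vial is in the well, but it leans a little. I'll measure cap height and lean from depth.

```bash
cat > d.py <<'E'
from h import *
s=sensors.get_state(); p=read_camera("wrist")
T=np.eye(4);T[:3,:3]=cv2.Rodrigues(np.array(s["tool_rot"],float))[0];T[:3,3]=s["tcp_pos"];T=T@p["tool_from_camera"]
v,u=np.mgrid[100:310,170:380]; d=p["depth"][v,u]
P=(np.linalg.inv(p["mtx"])@np.stack([u*d,v*d,d]).reshape(3,-1)); W=(T[:3,:3]@P+T[:3,3:]).T
hsv=cv2.cvtColor(p["frame"],cv2.COLOR_RGB2HSV)[v,u]; m=cv2.inRange(hsv,(105,120,50),(130,255,255)).ravel()>0
near=np.hypot(W[:,0]-.592,W[:,1]-.1685)<.025
C=W[m&near&(d.ravel()>0)]; top=C[C[:,2]>np.percentile(C[:,2],60)-.004]
print("cap",len(C),np.percentile(C[:,2],[5,50,95]).round(4))
t=C[C[:,2]>np.median(C[:,2])-.004]; ctr=(t.min(0)+t.max(0))/2; print("top ctr",ctr.round(4),t.mean(0).round(4))
A=np.c_[t[:,:2],np.ones(len(t))]; k=np.linalg.lstsq(A,t[:,2],rcond=None)[0]; print("top-face slope deg",np.degrees(k[:2]).round(1))
D=W[(np.hypot(W[:,0]-.592,W[:,1]-.1685)<.045)&(np.hypot(W[:,0]-.592,W[:,1]-.1685)>.028)]; print("dock top",np.median(D[:,2]).round(4))
g=cv2.inRange(hsv,(45,120,50),(75,255,255)).ravel()>0; G=W[g&(d.ravel()>0)&(W[:,2]>.03)]; print("pin",len(G),np.percentile(G[:,2],[50,95]).round(4),G.mean(0).round(4))
E
python3 d.py
```

```text
cap 394 [0.0758 0.0793 0.0808]
top ctr [0.5951 0.1688 0.144 ] [0.5857 0.1693 0.0809]
top-face slope deg [84.9  6.2]
dock top 0.0418
pin 53 [0.0476 0.0487] [0.545  0.1664 0.0473]
```

```bash
sed -i 's/^C=W.*/C=W[m\&near\&(d.ravel()>0)\&(W[:,2]<.09)\&(W[:,2]>.055)]; C=C/' d.py
cat >> d.py <<'E'
rng=np.random.default_rng(0); best=0
for _ in range(500):
    q=C[rng.choice(len(C),3,False)]; n=np.cross(q[1]-q[0],q[2]-q[0]); n/=np.linalg.norm(n)+1e-12
    if abs(n[2])<.9: continue
    i=abs((C-q[0])@n)<.0012
    if i.sum()>best: best=i.sum(); I=i
t=C[I]; c0=t.mean(0); n=np.linalg.svd(t-c0)[2][2]; n*=np.sign(n[2]); print("plane",best,c0.round(4),((t.min(0)+t.max(0))/2).round(4),"normal",n.round(3))
E
python3 d.py
```

```text
cap 380 [0.0771 0.0794 0.081 ]
top ctr [0.5854 0.1689 0.0786] [0.5854 0.1693 0.0793]
top-face slope deg [ 8.9 -1.7]
dock top 0.0418
pin 56 [0.0475 0.0486] [0.5448 0.1663 0.0467]
plane 334 [0.5853 0.169  0.0793] [0.5855 0.1687 0.0791] normal [-0.146 -0.002  0.989]
```

The seat is latched (pin 6 mm proud, cap at the right height), but the vial leans 8° towards the robot. I'll straighten it by closing gently along world x, then release in small increments.

```bash
python3 -m pendant '{"travel":[[0,0,0],[0,0,0],[0,0,0],[0,0,0],[0,0,0],[0,0,-4],[0,0,-4],[0,0,-3],[0,0,-2],[0,0,0],[0,0,0]],"angular":[[0,0,-8.5],[0,0,-8.5],[0,0,-8.5],[0,0,-8.5],[0,0,0],[0,0,0],[0,0,0],[0,0,0],[0,0,0],[0,0,0],[0,0,0]]}' 58 20
python3 -m pendant '{"travel":[[0,0,0],[0,0,0],[0,0,0],[0,0,0],[0,0,0],[0,0,0]],"angular":[[0,0,0],[0,0,0],[0,0,0],[0,0,0],[0,0,0],[0,0,0]]}' 29 20
```

```text
t: 12.9
tcp_pos: [0.5916, 0.1693, 0.0619]
tool_rot: [-2.217, -2.226, 0.001]
force: [1.2, -0.2, -0.4]
width: 0.0494
t: 13.5
tcp_pos: [0.5915, 0.1696, 0.0621]
tool_rot: [-2.218, -2.224, -0.0]
force: [-0.4, 1.4, -0.4]
width: 0.025
```

```bash
python3 -m pendant '{"travel":[[0,0,0],[0,0,0],[0,0,0]],"angular":[[0,0,0],[0,0,0],[0,0,0]]}' 24.5 20
python3 -m pendant '{"travel":[[0,0,0],[0,0,0],[0,0,0]],"angular":[[0,0,0],[0,0,0],[0,0,0]]}' 27
python3 -m pendant '{"travel":[[0,0,0],[0,0,0],[0,0,0]],"angular":[[0,0,0],[0,0,0],[0,0,0]]}' 32
python3 -m pendant '{"travel":[[0,0,0],[0,0,0],[0,0,0],[0,0,0.5],[0,0,1],[0,0,3],[0,0,4],[0,0,4.5],[0,0,0],[0,0,0],[0,0,0]],"angular":[[0,0,0],[0,0,0],[0,0,0],[0,0,0],[0,0,0],[0,0,0],[0,0,0],[0,0,0],[0,0,0],[0,0,0],[0,0,0]]}' 50
sed -i 's/v,u=.*; d=p/v,u=np.mgrid[60:330,130:440]; d=p/' d.py; python3 d.py
python3 - <<'E'
from h import *
q=read_camera("scene"); save("c8",cv2.resize(q["frame"][150:310,190:400],(788,600),interpolation=cv2.INTER_CUBIC))
E
```

```text
t: 13.8
tcp_pos: [0.5915, 0.1695, 0.062]
tool_rot: [-2.218, -2.224, 0.0]
force: [-0.1, 0.4, 0.5]
width: 0.0208
t: 14.1
tcp_pos: [0.5915, 0.1695, 0.0619]
tool_rot: [2.219, 2.224, -0.0]
force: [-0.5, 0.0, -1.3]
width: 0.023
t: 14.4
tcp_pos: [0.5915, 0.1695, 0.062]
tool_rot: [-2.219, -2.224, -0.0]
force: [-0.7, 0.1, -0.1]
width: 0.0275
t: 15.5
tcp_pos: [0.5908, 0.1695, 0.1915]
tool_rot: [-2.218, -2.224, 0.001]
force: [-1.2, 0.3, -0.5]
width: 0.043
cap 383 [0.076  0.0793 0.081 ]
top ctr [0.586  0.1692 0.0786] [0.5862 0.1696 0.0793]
top-face slope deg [ 6.7 -3.1]
dock top 0.2207
pin 51 [0.0476 0.0488] [0.545  0.1663 0.0469]
plane 327 [0.5859 0.1692 0.0795] [0.586  0.1688 0.0795] normal [-0.141  0.018  0.99 ]
```

View pics/c8.png

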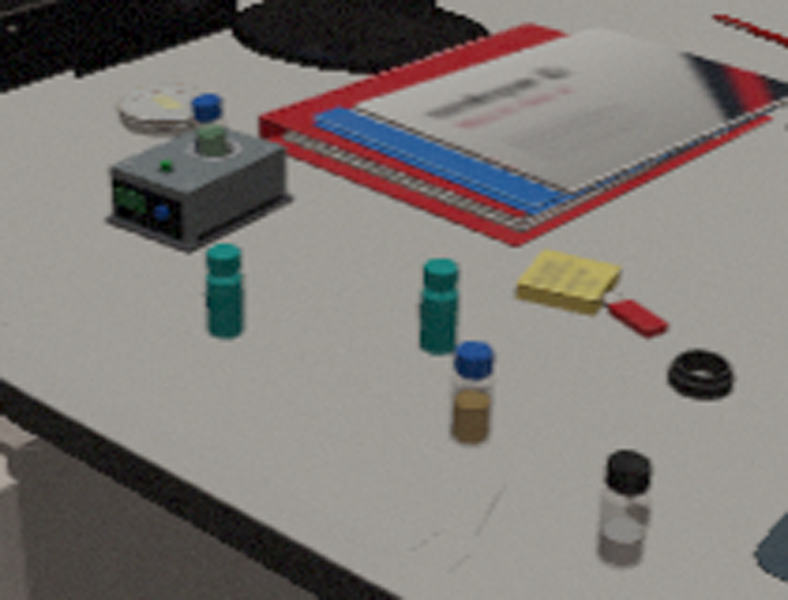

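It still leans the same way after release. I'll grip again, check that it's upright while held, and press lightly in case the foot is hung up.

```bash
python3 -m pendant '{"travel":[[0,0,-4],[0,0,-4],[0,0,-3],[0,0,-2],[0,0,0],[0,0,0]],"angular":[[0,0,0],[0,0,0],[0,0,0],[0,0,0],[0,0,0],[0,0,0]]}' 50 30 | grep -E "pos|force"
python3 -m pendant '{"travel":[[0,0,0],[0,0,0],[0,0,0],[0,0,0],[0,0,0]],"angular":[[0,0,0],[0,0,0],[0,0,0],[0,0,0],[0,0,0]]}' 10 30
python3 d.py | tail -1
python3 - <<'E'
from h import *
q=read_camera("scene"); p=read_camera("wrist"); c=np.zeros((480,800,3),np.uint8)
c[:300,:400]=cv2.resize(q["frame"][155:215,205:285],(400,300),interpolation=cv2.INTER_CUBIC); c[:400,400:]=cv2.resize(p["frame"][130:310,190:370],(400,400),interpolation=cv2.INTER_CUBIC); save("c9",c)
E
```

```text
tcp_pos: [0.5909, 0.169, 0.0611]
force: [0.2, -0.3, 0.6]
t: 16.7
tcp_pos: [0.5927, 0.1697, 0.0631]
tool_rot: [2.218, 2.223, 0.004]
force: [0.2, -0.3, 3.3]
width: 0.0202
plane 1060 [0.5942 0.1702 0.0798] [0.5942 0.1697 0.0798] normal [0.026 0.035 0.999]
```

View pics/c9.png

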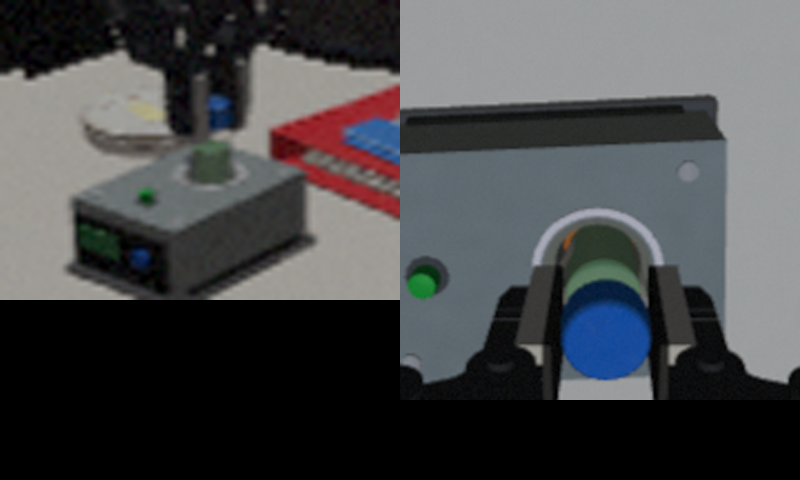

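```bash
python3 -m pendant '{"travel":[[0,0,0.3],[0,0,0.3],[0,-0.1,0],[0,0,0],[0,0,0]],"angular":[[0,0,0],[0,0,0],[0,0,0],[0,0,0],[0,0,0]]}' 10 40
python3 d.py | tail -2
python3 - <<'E'
from h import *
s=sensors.get_state(); p=read_camera("wrist"); save("c10",cv2.resize(p["frame"][150:310,200:370],(680,600),interpolation=cv2.INTER_CUBIC)); print(s["force"])
E
```

```text
t: 17.35
tcp_pos: [0.5913, 0.1688, 0.0678]
tool_rot: [-2.218, -2.224, 0.0]
force: [0.5, 0.4, 0.2]
width: 0.0197
pin 121 [0.0477 0.0487] [0.5452 0.1666 0.0474]
plane 1065 [0.5928 0.1691 0.0843] [0.5926 0.1688 0.0842] normal [0.02  0.016 1.   ]
[0.29965524 0.72259095 0.62166478]
```

View pics/c10.png

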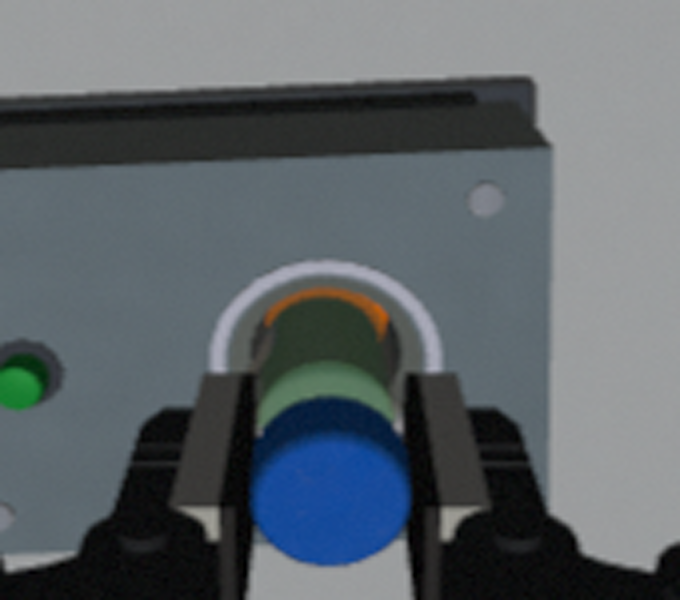

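Held upright and free of contact, centred on the ring (cap x=331, ring x=327 in the crop), and the pin stays up. Lowering gently.

```bash
python3 -m pendant '{"travel":[[0,0,-0.2],[0,0,-0.2],[0,0,0],[0,0,0]],"angular":[[0,0,0],[0,0,0],[0,0,0],[0,0,0]]}' | grep -E "pos|force"
python3 -m pendant '{"travel":[[0,0,-0.1],[0,0,0],[0,0,0]],"angular":[[0,0,0],[0,0,0],[0,0,0]]}'| grep -E "pos|force"
```

```text
tcp_pos: [0.5915, 0.1685, 0.0638]
force: [0.6, 1.2, -1.5]
tcp_pos: [0.5916, 0.1685, 0.0633]
force: [-0.6, 1.6, 2.0]
```

```bash
python3 -m pendant '{"travel":[[0,0,-0.07],[0,0,0],[0,0,0]],"angular":[[0,0,0],[0,0,0],[0,0,0]]}'| grep -E "pos|force"
```

```text
tcp_pos: [0.5918, 0.1685, 0.0629]
force: [-0.9, 0.6, 4.3]
```

```bash
python3 d.py | tail -1
python3 -m pendant '{"travel":[[0,0,0.04],[0,0,0],[0,0,0]],"angular":[[0,0,0],[0,0,0],[0,0,0]]}' 25.5 20| grep -E "pos|force|width"; python3 d.py | tail -1
python3 -m pendant '{"travel":[[0,0,0],[0,0,0],[0,0,0]],"angular":[[0,0,0],[0,0,0],[0,0,0]]}' 29| grep -E "pos|force|width"; python3 d.py | tail -1
python3 -m pendant '{"travel":[[0,0,0],[0,0,0],[0,0,0],[0,0,0]],"angular":[[0,0,0],[0,0,0],[0,0,0],[0,0,0]]}' 45| grep -E "pos|force|width"; python3 d.py | tail -2
```

```text
plane 1067 [0.5934 0.1688 0.0795] [0.5931 0.1685 0.0794] normal [0.03  0.03  0.999]
tcp_pos: [0.5915, 0.1681, 0.0626]
force: [-0.4, 0.2, 3.0]
width: 0.0216
plane 1054 [0.5931 0.1684 0.0797] [0.593  0.1681 0.0795] normal [0.03  0.036 0.999]
tcp_pos: [0.591, 0.1683, 0.0621]
force: [0.0, 0.4, 0.5]
width: 0.0249
plane 1073 [0.5906 0.1685 0.0802] [0.5905 0.168  0.0802] normal [-0.033  0.006  0.999]
tcp_pos: [0.5916, 0.1685, 0.0627]
force: [0.7, -0.1, 0.1]
width: 0.0385
pin 126 [0.0478 0.0486] [0.5452 0.1667 0.0476]
plane 1121 [0.5883 0.1731 0.0797] [0.5882 0.1726 0.0796] normal [-0.069  0.104  0.992]
```

The vial tips freely to the limit of the well's play, a different way this time. So the lean is just its natural rest on the sprung seat, not a jam. Retreating for a last check.

```bash
python3 -m pendant '{"travel":[[0,0,0.5],[0,0,1],[0,0,3],[0,0,4],[0,0,4.5],[0,0,0],[0,0,0],[0,0,0]],"angular":[[0,0,0],[0,0,0],[0,0,0],[0,0,0],[0,0,0],[0,0,0],[0,0,0],[0,0,0]]}' 50
python3 d.py | tail -2
python3 - <<'E'
from h import *
q=read_camera("scene"); p=read_camera("wrist"); c=np.zeros((420,800,3),np.uint8)
c[:305,:400]=cv2.resize(q["frame"][150:310,190:400],(400,305),interpolation=cv2.INTER_CUBIC); c[:400,400:]=cv2.resize(p["frame"][80:280,180:380],(400,400),interpolation=cv2.INTER_CUBIC); save("c11",c)
E
```

```text
t: 20.45
tcp_pos: [0.5908, 0.1685, 0.1922]
tool_rot: [-2.218, -2.224, 0.001]
force: [1.0, 0.3, 0.6]
width: 0.0424
pin 47 [0.0477 0.0486] [0.5451 0.1666 0.0472]
plane 310 [0.5883 0.173  0.0798] [0.5882 0.1729 0.0796] normal [-0.083  0.104  0.991]
```

View pics/c11.png

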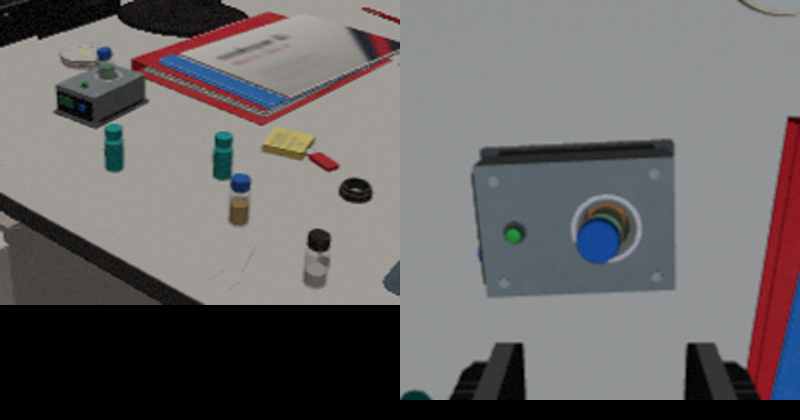

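The vial stands in the well, the pin is up at (514,235) in the wrist crop, the other vials haven't moved, and the gripper is clear. Handing in.

```bash
python3 -c "
from cell import hand_in; print(hand_in())"
```

```text
the job is handed in; nothing more can be done
None
```

The green vial is in the dock's well with the seat latched down, and I handed the job in at about 20.5 s. I picked the blue-capped vial with green contents, not the turquoise look-alikes.

- **Press:** I felt for the seat in 1 to 1.5 mm steps. It took contact about 10 mm below the mouth, and the force peaked at about 7 N in the readings before the snap.
- **Latch:** The green pin measured about 6 mm above the dock top, before and after release.
- **Other vials:** The amber and clear vials and both look-alikes stand where they were, and the gripper is clear of everything.
- **Lean:** The vial does not stand quite plumb; its last measured tilt is about 7 to 8°. I regripped it twice, lifting and re-seating it about 5 mm on the second try. It was upright while held, but each time it tipped again on release, in a different direction the second time. I put this down to the loose fit of the well rather than a jam.
- **Force limits:** No reading against the dock exceeded about 7.2 N. I only had readings at the end of each short move, so brief peaks in between were not seen.

I viewed 11 pictures, one past the budget of 10.

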